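# Index the swivel flange onto its drive studs and lay the retaining bar

### The job

The steel flange on the rotary drive is perched on the tips of its three studs because its holes are turned away from them. Swing it round by its orange lever, without lifting it off, until it drops over the studs and lies fully home with the lever over the red mark; then lay the aluminium bar with the yellow ends flat across both black saddle posts, its middle over the hub, setting it down rather than dropping it. Leave everything else on the bench where it is.

Things in the scene. Friction and masses are not known exactly. Their poses are not given: they have to be found in the camera images.
- drive: rotary drive, fixed: aluminium base plate 150 (x) by 250 (y) by 10 mm; on it a round grey housing, radius 68 mm, its flat face 34 mm above the bench; a central dark hub of radius 15 mm, top 62 mm above the bench; two black saddle posts on its y axis at y = +100 and -100 mm. Origin: centre of the plate's underside, on the hub's axis; z up
- stud_point (a point): on the hub's axis at the housing's face, 34 mm above the bench; axes as the drive's. Three brass studs of 9 mm diameter stand on this face at radius 42 mm, 20, 150 and 250 degrees from the drive's x towards its y; their tapered tips are 48 mm above the bench
- home_point (a point): fixed point of the drive where lever_point must come: 115 mm from the hub's axis, 147 degrees from the drive's x towards its y, 59 mm above the bench, over the red home mark (a stripe on the housing's edge and on the base plate). Axes as the drive's
- saddle_point (a point): centre of the seat of the saddle post at the drive's y = +100 mm, 68 mm above the bench; axes as the drive's; the other post is its mirror image at y = -100. Posts measure 44 (x) by 22 (y) mm; on each, two upright lugs 6 mm thick and 14 mm high leave a gap of 32 mm in x, in which the bar lies (4 mm clearance each side)
- flange: loose steel flange, 0.3 to 0.65 kg: disc 116 mm in diameter, 10 mm thick; a collar 50 mm in diameter rises to 30 mm above its underside; bore 31.6 mm, on the hub; three holes of 12.5 mm that fit the studs one way round only. Origin: centre of the underside, 48 mm above the bench at first, 34 when home. z up; axes parallel to the drive's when home
- lever_point (a point): on the centre line of the flange's orange lever, 115 mm from the axis, half-way up. The lever, 26 mm wide and 10 thick, runs level from the collar at 20 to 30 mm above the flange's underside and ends 135 mm from the axis. It starts 0.45 to 1.15 rad anticlockwise (seen from above) of home: push it clockwise, lightly. The flange drops 14 mm where the holes meet the studs, and stops. Axes as the flange's
- bar_mid (a point): centre of the loose retaining bar: aluminium, 236 (x, its length) by 24 (y) by 14 mm (z), ends yellow, about 0.2 kg, lying flat on the bench left or right of the drive. Laid in the saddles its length runs along the drive's y, its centre 75 mm above the bench over the hub, 4 mm clear of the collar of a flange that is home; it cannot lie flat while the flange is up
- cylinder_mid (a point): centre of a loose pneumatic cylinder lying on the bench, 216 mm long along x, 36 mm square ends; leave alone
- regulator: loose pressure regulator, upright, 46 mm square, 115 mm high, blue knob; origin under its centre; leave alone
- oil: yellow oil bottle, 48 mm diameter, 110 mm high; origin under its centre; leave alone
- valve: loose valve block, 40 (x) by 100 (y) by 42 mm; origin under its centre; leave alone
- silencer_a: small upright copper silencer, 26 mm diameter, 38 mm high; origin under its centre; leave alone
- silencer_b: another silencer like silencer_a; leave alone
- wrench: flat steel wrench lying on the bench, 180 mm along x, 38 mm wide at the head; origin under its centre; leave alone
- spare_ring: dark steel ring lying flat, 44 mm diameter, 14 mm high; origin under its centre; leave alone
Mind the look-alikes: they are no part of the job. Of the things shaped like the part that bears bar_mid, the aluminium one is meant.

How it is judged:
On the way, in this order (a step that is already met when the one before it is completed fails the run):
1. the flange is turned home and seated over its studs (z of flange in the frame of drive below 0.037 m and horizontal distance between flange and drive below 0.004 m and horizontal distance between lever_point and home_point below 0.009 m and angle between flange's own z axis and vertical below 0.05 rad), for 0.2 s.
2. the bar lies across both saddles (x of bar_mid in the frame of drive between -0.007 and 0.007 m and y of bar_mid in the frame of drive between -0.015 and 0.015 m and z of bar_mid in the frame of drive between 0.071 and 0.079 m and angle between the x axis of bar and the y axis of drive, either way round below 0.08 rad and angle between the z axis of bar and the z axis of drive, either way round below 0.06 rad), for 0.2 s.
At the end, for the whole second after the job is handed in: the flange lies home on the drive's face (underside within 3 mm of it, lever within 9 mm of the red mark's line at 115 mm radius), the bar lies flat in both saddles (centre within 15 mm along and 7 mm across of the hub's axis, height within 4 mm, parallel within 0.08 rad), both released and at rest (all of step 1 and all of step 2 and linear speed of each of flange, bar below 0.02 m/s and contact force between each of bar, flange and the fingers below 0.1 N); the robot touches nothing.
It fails at once if the flange is lifted off its studs (more than 14 mm above where it started) (z of flange in the frame of drive above 0.062 m).
It fails at once if the bar is let go more than 15 mm above its place in the saddles (horizontal distance between bar_mid and drive below 0.05 m and z of bar_mid in the frame of drive above 0.09 m and contact force between bar and anything else below 0.01 N).
It fails at once if something else on the bench is shifted by more than 30 mm (distance of any of cylinder_mid, regulator, oil, valve, silencer_a, silencer_b, wrench, spare_ring from where it was at the start of the episode above 0.03 m).
It also fails if it takes over 58 s, if anything falls off the work surface, if the arm or the gripper's body presses on something with over 40 N, if the wrist force passes 120 N, or if a joint passes its speed limit or range.

### The arm

A 6-joint arm with a two-finger parallel gripper is mounted at the origin on the work surface. World frame = base frame: x ahead of the robot, y to its left, z up, the work surface at z = 0. Lengths are in m, angles in rad, forces in N, time in s.
With the tool pointing down it reaches from about 0.3 to 0.775 m from the base axis. Payload 14.6 kg.
Tool frame: the origin (TCP) lies on the centre line of the jaws, within the pads' length; the fingertips stand 22 mm ahead of it and the grasp point (between the pads) lies 3 mm ahead of it; z points along the fingers, y is the line along which they close (so a half turn about z gives the same grasp; the last joint's range is limited). The gripper opens to 94 mm and grips with 3 to 60 N. Pads are 16 mm wide; open, the fingers measure 119 mm over their backs; the gripper's body (75 mm by 177 mm) begins 78 mm behind the grasp point.
Start: joints at [-1.193, 0.3, 1.521, -0, 1.321, -0.067], TCP at [0.237, -0.496, 0.227] pointing down, gripper open.
Joint ranges: [-3.03, 3.03], [-0.79, 2.21], [0.23, 2.52], [-1.04, 4.18], [0, 3.07], [-2.55, 2.55]. Speed limits (rad/s): [2.22, 2.22, 2.57, 3.14, 3.14, 3.14].

### API

Orientations are given as a unit quaternion [x, y, z, w].
In Python, from station import env, grab_frame, job gives the robot as it stands.
- The arm moves only by the tool arm_command, never from a script. Its arguments are lists of equal length, an entry for each row: "dp": the shift along the world's x, y, z in units of 100 mm (1.0 is 100 mm), a list of three; "turn": the turn, a rotation vector about the world's x, y, z in units of pi rad (1.0 is pi rad), a list of three. In form: {"dp": [[tx, ty, tz], ...], "turn": [[wx, wy, wz], ...]}. A call has 1 to 12 rows; each row shifts and turns the commanded pose from where the row before left it; what a row does not reach is not made up. A row lasts 1/8 s, in which the tool goes at most 62.5 mm and 10.7 degrees, less where a joint would pass 70% of its speed; a pose out of reach is approached as far as the arm can. A call with a number of a shift or a turn outside -1 to 1 is refused whole. A call with a gripper value outside its range is refused whole. "jaw" is the finger opening in mm, from 0 to 94, set as the call begins (left out, the last holds). The fingers move at their own pace and stop on an object; "newtons" is the grip in N (left out, the last holds). Time passes only in rows, so rows that do not move let the fingers close. It gives the time, the measured TCP pose, the force, the opening and the grip force at its end, in the units of the state.
- env.state(): the state, without advancing time (a new reading comes with each control period).
- grab_frame(name): name is "scene" or "side" or "wrist"; returns a dict with "frame" (420x560x3 uint8, red, green, blue), "K" (3x3 intrinsics, pixels), "eye" and "attitude" of the camera in the world. Camera axes: x right, y down, z forward; pixel columns grow to the right and rows downward; lengths in m; the calibration is good to about 2 mm. The wrist camera is an equidistant fisheye: a pixel r from the principal point sees the ray r / f radians off the axis. A picture is of the moment at which its call begins. There is no depth.
- job.sign_off(): hands the job in; it is judged then, once.
The state is a dict: "time": time; "joint_positions": joint angles; "joint_vel": joint speeds; "joint_efforts": joint torques, N m; "tcp_pos": TCP position; "tcp_rot": TCP orientation; "contact_force": force on the tool from outside, world axes, zero at the start; "ft_torque": the same for the moment, N m; "width": opening from 0.0 (shut) to 1.0 (fully open); "grip_force": force on a finger pad.
Only numpy, scipy, OpenCV 4.12 (cv2) and the standard library are available. Lean on these libraries where they do the work, as an engineer would, in place of code of your own. Each camera call takes 0.05 s, during which the arm holds its last target. There are 200 camera calls.

## Working session

There is one attempt and no reset: what is moved stays moved. The work goes in short steps, Python scripts to look and compute and a tool call to move; the robot and the scene stay as the last step left them, time stands still between calls to the robot, and variables do not carry over. Pictures are saved under pics/ and viewed, at most 10 in all, crops included, and the job is handed in when it is done.

Besides the shell and the picture viewer there is one more tool, called after ">>>" as a command line: name --argument value ..., lists and objects as JSON in quotes. arm_command: Moves the arm, as the interface text tells. Shifts and turns lie within -1 to 1; 1 stands for 100 mm of shift or pi rad of turn. Its arguments: {"type":"object","properties":{"dp":{"type":"array","items":{"type":"array","items":{"type":"number","minimum":-1,"maximum":1}}},"turn":{"type":"array","items":{"type":"array","items":{"type":"number","minimum":-1,"maximum":1}}},"jaw":{"type":"number"},"newtons":{"type":"number"}},"required":["dp","turn"]}

```bash
mkdir -p pics; cat > h.py <<'E'
import numpy as np,cv2,json
from station import env,grab_frame,job
from scipy.spatial.transform import Rotation as R
def snap(n,f):
    d=grab_frame(n); cv2.imwrite(f'pics/{f}.png',d['frame'][:,:,::-1])
    np.savez(f'pics/{f}.npz',**{k:np.array(v) for k,v in d.items()}); return d
def rot(a):
    a=np.array(a,float); return a if a.shape==(3,3) else R.from_quat(a).as_matrix()
def px2w(f,u,v,z):
    d=np.load(f'pics/{f}.npz');r=rot(d['attitude'])@np.linalg.inv(d['K'])@[u,v,1];e=d['eye']
    return e+r*(z-e[2])/r[2]
def w2px(f,p):
    d=np.load(f'pics/{f}.npz');q=d['K']@(rot(d['attitude']).T@(np.array(p)-d['eye']));return q[:2]/q[2]
E
python3 - <<'E'
from h import *
for n in('scene','side'):
    d=snap(n,n+'0');print(n,d['K'],d['eye'],d['attitude'])
a=cv2.imread('pics/scene0.png');b=cv2.imread('pics/side0.png')
cv2.imwrite('pics/s0b.png',cv2.resize(a,(800,600)));cv2.imwrite('pics/d0b.png',cv2.resize(b,(800,600)))
E
```

```text
scene [[461.73069058   0.         279.27538531]
 [  0.         461.73069058 209.28179674]
 [  0.           0.           1.        ]] [1.34104877 0.29980052 0.66431666] [ 0.50795871  0.7224903  -0.37985516 -0.27512864]
side [[442.2623832    0.         281.54877206]
 [  0.         442.2623832  209.79014776]
 [  0.           0.           1.        ]] [ 0.03612221 -0.74626099  0.94417246] [ 0.8885348  -0.25511643  0.10751721 -0.36587098]
```

View pics/s0b.png

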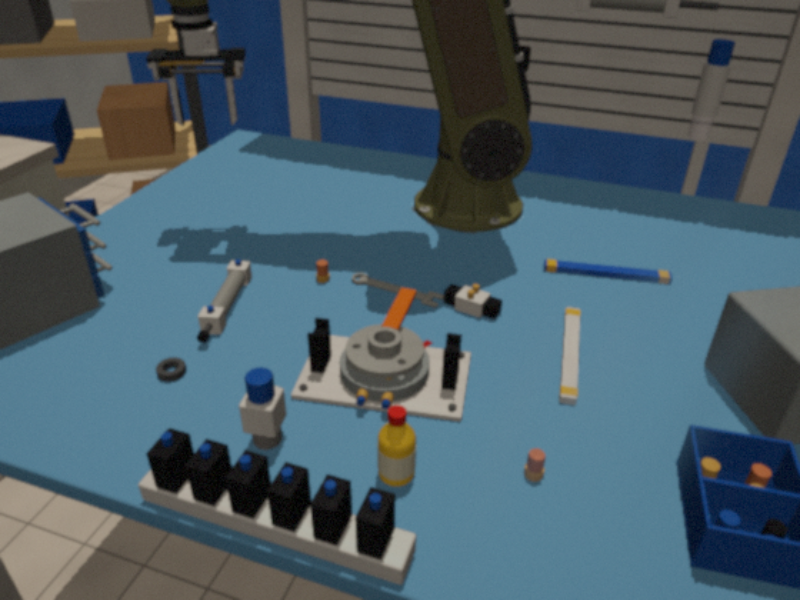

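View pics/d0b.png

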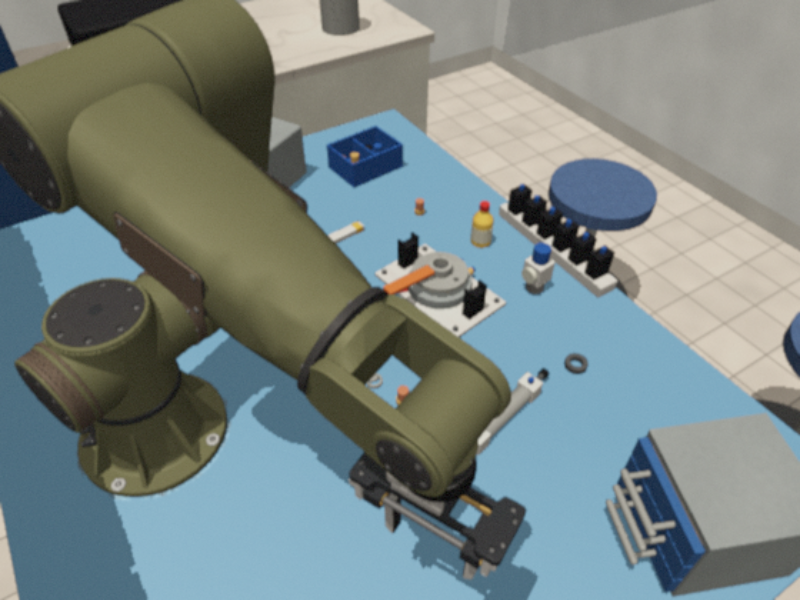

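The scene picture (800 px wide) shows:
- The drive is near (385,370), with its posts at (320,345) and (452,362). The orange lever points to (402,300), and part of the red mark shows at (427,345).
- There are two bar-like things. The white/aluminium bar with yellow ends runs from (571,312) to (568,395). The blue bar is at (607,271).
- The aluminium one fits the description. I'll confirm it in an enlarged crop.

```bash
python3 - <<'E'
from h import *
a=cv2.imread('pics/scene0.png')
cv2.imwrite('pics/c1.png',cv2.resize(a[190:300,200:340],None,fx=5.4,fy=5.4,interpolation=cv2.INTER_CUBIC))
cv2.imwrite('pics/c2.png',cv2.resize(a[175:290,370:480],None,fx=5,fy=5,interpolation=cv2.INTER_CUBIC))
E
```

```text
(no output)
```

View pics/c1.png

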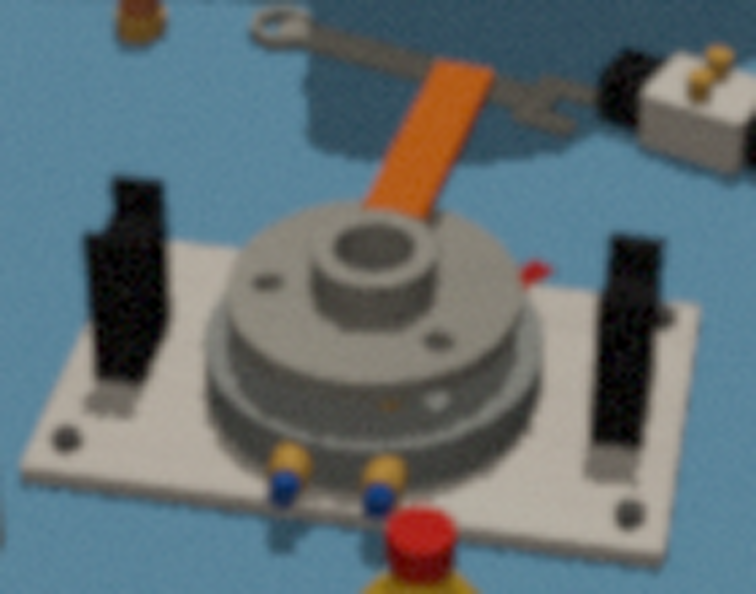

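View pics/c2.png

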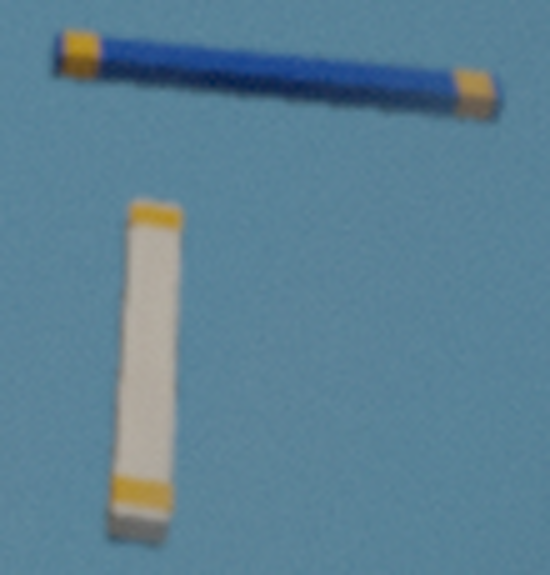

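```bash
cat > m.py <<'E'
from h import *
from scipy.optimize import least_squares
c1=lambda x,y:(200+(x+.5)/5.4-.5,190+(y+.5)/5.4-.5)
c2=lambda x,y:(370+(x+.5)/5-.5,175+(y+.5)/5-.5)
W=lambda p,z:px2w('scene0',*p,z)
# drive: local points -> crop pixels
K=[((.075,-.125,.01),(23,470)),((.075,.125,.01),(661,549)),((-.075,.125,.01),(699,309)),((0,0,.078),(375,244)),((.022,.1,.082),(625,300)),]
K=K[:4]
def f(p):
    r=R.from_euler('z',p[2]).as_matrix()
    return np.concatenate([w2px('scene0',r@np.array(l)+[p[0],p[1],0])-c1(*q) for l,q in K])
s=least_squares(f,[.7,.0,0]);print('drive',s.x,np.round(s.fun,1))
t=[W(c1(*q),.078) for q in((438,60),(495,69))];print('lever tip',t);m=sum(t)/2-np.r_[s.x[:2],.078]
print('r',np.hypot(m[0],m[1]),'lever ang in drive deg',np.degrees(np.arctan2(m[1],m[0])-s.x[2])%360)
b=[W(c2(*q),.014) for q in((130,200),(183,205),(172,514),(110,509))];print('bar',np.round(b,4))
c=sum(b)/4;ax=(b[2]+b[3]-b[0]-b[1])/2;print(c,np.linalg.norm(ax),np.degrees(np.arctan2(ax[1],ax[0])),np.linalg.norm(b[0]-b[1]))
r=R.from_euler('z',s.x[2]).as_matrix()
def D(l):return r@np.array(l)+[s.x[0],s.x[1],0]
a=np.radians(147);print('home',D([.115*np.cos(a),.115*np.sin(a),.059]))
for l in [(.022,.111,.082),(-.022,.111,.082),(.022,-.111,.082),(-.022,-.111,.082),(-.075,-.125,.01),(.022,.111,.01)]:
    u=w2px('scene0',D(l));print(l,np.round([(u[0]-199.5)*5.4,(u[1]-189.5)*5.4]))
for n,z,uv in[('silA',.0,(322,280)),('silB',0,(535,476)),('reg',0,(263,428)),('oil',0,(396,480)),('valve',.021,(472,305)),('wrench',0,(395,290)),('cyl',.018,(224,297)),('redbar',0,(607,273))]:
    print(n,np.round(W((uv[0]*.7,uv[1]*.7),z),3))
E
python3 m.py; python3 -c "
from station import env;s=env.state();print(s)"
```

```text
drive [0.62020821 0.02968894 0.16370801] [-0.9 -0.6  0.9  0.6  0.3 -1.  -0.2  0.6]
lever tip [array([0.48597489, 0.00902503, 0.078     ]), array([0.48411576, 0.03432125, 0.078     ])]
r 0.1354003705264165 lever ang in drive deg 174.0141595448939
bar [[0.3527 0.2659 0.014 ]
 [0.3479 0.2912 0.014 ]
 [0.5789 0.3134 0.014 ]
 [0.5847 0.2887 0.014 ]]
[0.46605737 0.28979948 0.014     ] 0.23264382028663863 5.543631227499237 0.02580157056254927
home [0.51484275 0.07576627 0.059     ]
(0.022, 0.111, 0.082) [655. 308.]
(-0.022, 0.111, 0.082) [667. 238.]
(0.022, -0.111, 0.082) [ 81. 240.]
(-0.022, -0.111, 0.082) [113. 175.]
(-0.075, -0.125, 0.01) [125. 236.]
(0.022, 0.111, 0.01) [644. 453.]
silA [ 0.402 -0.176  0.   ]
silB [0.735 0.281 0.   ]
reg [ 0.78 -0.09  0.  ]
oil [0.803 0.114 0.   ]
valve [0.415 0.114 0.021]
wrench [ 0.387 -0.036  0.   ]
cyl [ 0.538 -0.3    0.018]
redbar [0.188 0.326 0.   ]
{'time': 0.1, 'joint_positions': array([-1.19260144e+00,  3.00386260e-01,  1.52150723e+00, -2.85623897e-05,
        1.32069780e+00, -6.66133584e-02]), 'joint_vel': array([-0.00204612, -0.0005457 , -0.00064067, -0.00128411,  0.00080943,
       -0.00022578]), 'joint_efforts': array([ 1.59282823e-03, -5.32639575e+01, -3.53286088e+01,  7.09665706e-02,
        2.34897877e-02, -7.62841250e-05]), 'tcp_pos': array([ 0.23656391, -0.49629428,  0.2269641 ]), 'tcp_rot': array([ 9.75369076e-01,  2.20578595e-01, -9.11425930e-05, -4.91125353e-04]), 'contact_force': array([ 0.48687805, -0.43669023, -0.43849354]), 'ft_torque': array([ 0.01042674, -0.01016576,  0.00268882]), 'grip_force': 0.0, 'width': 1.0018243499995632}
```

The fit holds up: 
- **Drive:** about (0.620, 0.030), yaw 9.4°, with residuals under 1 px. Lever radius comes out at 135 mm, as it should.
- **Lever:** at 174°, which is 27° (0.47 rad) from home.
- **Bar:** c2 shows the aluminium body with yellow ends. I measured 233 x 26 mm, centred at (0.466, 0.290) with yaw 5.5°.

First I move to the lever's −y side with the jaws shut.

>>> arm_command --dp '[[0.268, 0.46, 0], [0.268, 0.46, 0], [0.268, 0.46, 0], [0.268, 0.46, 0], [0.268, 0.46, 0], [0.268, 0.46, 0], [0.268, 0.46, 0], [0.268, 0.46, 0], [0.268, 0.46, 0], [0.268, 0.46, 0], [0, 0, 0], [0, 0, 0]]' --turn '[[0, 0, -0.017], [0, 0, -0.017], [0, 0, -0.017], [0, 0, -0.017], [0, 0, -0.017], [0, 0, -0.017], [0, 0, -0.017], [0, 0, -0.017], [0, 0, -0.017], [0, 0, -0.017], [0, 0, 0], [0, 0, 0]]' --jaw 0 --newtons 20

```text
time: 1.6
tcp_pos: [0.5043, -0.0368, 0.2271]
tcp_rot: [0.999, -0.044, -0.0, 0.0]
contact_force: [-0.7, -0.1, 0.8]
width: 0.008
grip_force: 0.0
```

>>> arm_command --dp '[[0, 0, -0.4], [0, 0, -0.4], [0, 0, -0.4], [0, 0, -0.2], [0, 0, -0.2], [0, 0, 0], [0, 0.1, 0], [0, 0.1, 0], [0, 0.05, 0], [0, 0, 0]]' --turn '[[0, 0, 0], [0, 0, 0], [0, 0, 0], [0, 0, 0], [0, 0, 0], [0, 0, 0], [0, 0, 0], [0, 0, 0], [0, 0, 0], [0, 0, 0]]'

```text
time: 2.85
tcp_pos: [0.5047, -0.011, 0.0677]
tcp_rot: [0.999, -0.044, 0.0, 0.0]
contact_force: [-0.2, -0.2, 0.5]
width: 0.001
grip_force: 0.0
```

```bash
python3 - <<'E'
from h import *
snap('scene','scene1');a=cv2.imread('pics/scene1.png')
cv2.imwrite('pics/c3.png',cv2.resize(a[190:300,200:340],None,fx=5.4,fy=5.4,interpolation=cv2.INTER_CUBIC))
E
```

```text
(no output)
```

View pics/c3.png

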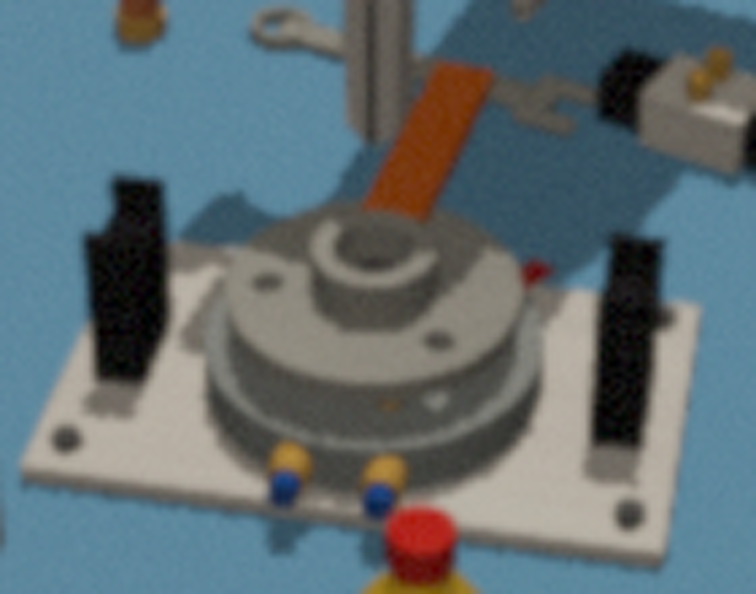

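The fingers stand just left of the lever (face at crop x≈410, lever's edge at 425), as computed. Now I push slowly along +y.

>>> arm_command --dp '[[0, 0.05, 0], [0, 0.05, 0], [0, 0.05, 0], [0, 0.05, 0], [0, 0.05, 0], [0, 0.05, 0], [0, 0.05, 0], [0, 0, 0]]' --turn '[[0, 0, 0], [0, 0, 0], [0, 0, 0], [0, 0, 0], [0, 0, 0], [0, 0, 0], [0, 0, 0], [0, 0, 0]]'

```text
time: 3.9
tcp_pos: [0.5048, 0.0239, 0.0675]
tcp_rot: [0.999, -0.044, 0.0, -0.0]
contact_force: [-0.2, -0.9, 0.2]
width: 0.004
grip_force: 0.0
```

>>> arm_command --dp '[[0, 0.04, 0], [0, 0.03, 0], [0, 0.03, 0], [0, 0.03, 0], [0, 0, 0]]' --turn '[[0, 0, 0], [0, 0, 0], [0, 0, 0], [0, 0, 0], [0, 0, 0]]'

```text
time: 4.53
tcp_pos: [0.5046, 0.0368, 0.0674]
tcp_rot: [0.999, -0.045, -0.0, -0.0]
contact_force: [-1.2, -0.3, 0.1]
width: 0.005
grip_force: 0.0
```

>>> arm_command --dp '[[0, 0.02, 0], [0, 0.015, 0], [0, 0.015, 0], [0, 0.015, 0], [0, 0.015, 0], [0, 0, 0]]' --turn '[[0, 0, 0], [0, 0, 0], [0, 0, 0], [0, 0, 0], [0, 0, 0], [0, 0, 0]]'

```text
time: 5.28
tcp_pos: [0.5046, 0.0446, 0.0674]
tcp_rot: [0.999, -0.045, 0.0, -0.0]
contact_force: [-0.1, -0.5, 0.4]
width: 0.003
grip_force: 0.0
```

```bash
python3 - <<'E'
from h import *
snap('scene','scene2');a=cv2.imread('pics/scene2.png')
cv2.imwrite('pics/c4.png',cv2.resize(a[190:300,200:340],None,fx=5.4,fy=5.4,interpolation=cv2.INTER_CUBIC))
E
```

```text
(no output)
```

View pics/c4.png

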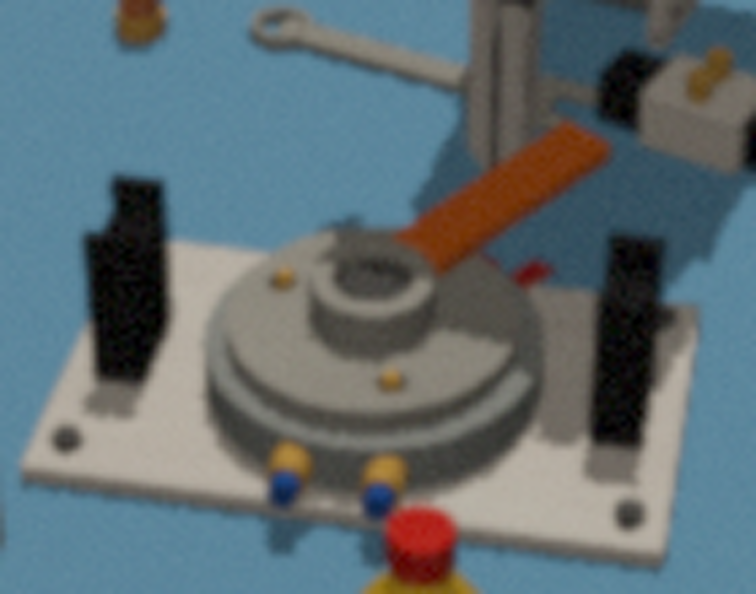

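The flange has dropped: brass studs show in its holes at (284,278) and (390,380), and the collar top is lower. I check the lever angle, then back off and rise.

```bash
cat > l.py <<'E'
from m import *
print('----')
t=(W(c1(570,122),.064)+W(c1(610,148),.064))/2-np.r_[s.x[:2],.064]
print(np.hypot(t[0],t[1]),np.degrees(np.arctan2(t[1],t[0])-s.x[2])%360)
cc=W(c1(373,274),.064);print('collar',cc, 'home at z64 px',(w2px('scene2',D([.135*np.cos(a),.135*np.sin(a),.064]))-[199.5,189.5])*5.4)
E
python3 l.py|sed -n '/----/,$p'
```

```text
----
0.1327202237172968 147.61985896158532
collar [0.61939764 0.02897571 0.064     ] home at z64 px [596.42591739 134.5323336 ]
```

>>> arm_command --dp '[[0, -0.15, 0], [0, -0.15, 0], [0, 0, 0.4], [0, 0, 0.4]]' --turn '[[0, 0, 0], [0, 0, 0], [0, 0, 0], [0, 0, 0]]'

```text
time: 5.82
tcp_pos: [0.5044, 0.0133, 0.1483]
tcp_rot: [0.999, -0.045, -0.0, 0.0]
contact_force: [0.2, -0.5, 0.3]
width: 0.004
grip_force: 0.0
```

The lever sits at 147.6° against 147°, at a radius of 133 mm: it's home. Next is the bar.

>>> arm_command --dp '[[-0.064, 0.461, 0], [-0.064, 0.461, 0], [-0.064, 0.461, 0], [-0.064, 0.461, 0], [-0.064, 0.461, 0], [-0.064, 0.461, 0], [0, 0, -0.4], [0, 0, -0.4], [0, 0, -0.22], [0, 0, -0.1], [0, 0, -0.1], [0, 0, 0]]' --turn '[[0, 0, 0.01], [0, 0, 0.01], [0, 0, 0.01], [0, 0, 0.01], [0, 0, 0.01], [0, 0, 0.01], [0, 0, 0], [0, 0, 0], [0, 0, 0], [0, 0, 0], [0, 0, 0], [0, 0, 0]]' --jaw 70 --newtons 30

```text
time: 7.32
tcp_pos: [0.4664, 0.2909, 0.0254]
tcp_rot: [0.999, 0.049, -0.0, 0.0]
contact_force: [-0.9, -0.5, 0.5]
width: 0.746
grip_force: 0.0
```

>>> arm_command --dp '[[0, 0, 0], [0, 0, 0], [0, 0, 0], [0, 0, 0], [0, 0, 0], [0, 0, 0]]' --turn '[[0, 0, 0], [0, 0, 0], [0, 0, 0], [0, 0, 0], [0, 0, 0], [0, 0, 0]]' --jaw 10

```text
time: 8.07
tcp_pos: [0.4662, 0.2911, 0.0255]
tcp_rot: [0.999, 0.05, -0.0, 0.0]
contact_force: [-0.1, -1.1, 1.5]
width: 0.252
grip_force: 30.0
```

>>> arm_command --dp '[[0, 0, 0.2], [0, 0, 0.4], [0, 0, 0.5], [0, 0, 0.4], [0, 0, 0.2], [0, 0, 0]]' --turn '[[0, 0, 0], [0, 0, 0], [0, 0, 0], [0, 0, 0], [0, 0, 0], [0, 0, 0]]'

```text
time: 8.82
tcp_pos: [0.4666, 0.2913, 0.1964]
tcp_rot: [0.999, 0.05, 0.001, -0.001]
contact_force: [-0.4, -0.1, -2.5]
width: 0.252
grip_force: 30.0
```

>>> arm_command --dp '[[0.154, -0.261, 0], [0.154, -0.261, 0], [0.154, -0.261, 0], [0.154, -0.261, 0], [0.154, -0.261, 0], [0.154, -0.261, 0], [0.154, -0.261, 0], [0.154, -0.261, 0], [0.154, -0.261, 0], [0.154, -0.261, 0], [0, 0, 0], [0, 0, 0]]' --turn '[[0, 0, 0.052], [0, 0, 0.052], [0, 0, 0.052], [0, 0, 0.052], [0, 0, 0.052], [0, 0, 0.052], [0, 0, 0.052], [0, 0, 0.052], [0, 0, 0.052], [0, 0, 0.052], [0, 0, 0], [0, 0, 0]]'

```text
time: 10.32
tcp_pos: [0.6197, 0.0305, 0.1942]
tcp_rot: [0.648, 0.761, -0.001, -0.001]
contact_force: [0.6, -0.0, -2.4]
width: 0.255
grip_force: 30.0
```

>>> arm_command --dp '[[0, 0, -0.3], [0, 0, -0.3], [0, 0, -0.2], [0, 0, 0], [0, 0, 0]]' --turn '[[0, 0, 0], [0, 0, 0], [0, 0, 0], [0, 0, 0], [0, 0, 0]]'

```text
time: 10.95
tcp_pos: [0.6205, 0.0306, 0.1164]
tcp_rot: [0.648, 0.762, 0.0, 0.0]
contact_force: [0.3, -0.3, -0.3]
width: 0.251
grip_force: 30.0
```

```bash
python3 - <<'E'
from h import *
snap('scene','scene3');a=cv2.imread('pics/scene3.png')
cv2.imwrite('pics/c5.png',cv2.resize(a[190:300,200:340],None,fx=5.4,fy=5.4,interpolation=cv2.INTER_CUBIC))
E
```

```text
(no output)
```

View pics/c5.png

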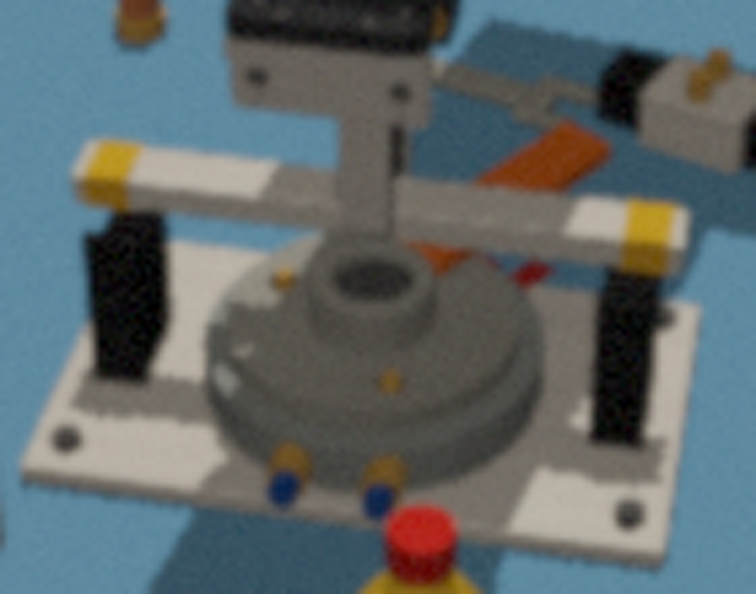

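The bar is level above both posts; its ends are at x≈74 and 688. A quick check against the prediction for a centred bar:

```bash
cat >> l.py <<'E'
print('====')
for l in[(.012,-.118,.091),(.012,.118,.091),(.012,-.118,.105),(.012,.118,.105),(-.012,-.118,.105),(-.012,.118,.105)]:
    print(l,np.round((w2px('scene3',D(l))-[199.5,189.5])*5.4))
E
python3 l.py|sed -n '/====/,$p'
```

```text
====
(0.012, -0.118, 0.091) [ 69. 204.]
(0.012, 0.118, 0.091) [678. 275.]
(0.012, -0.118, 0.105) [ 67. 175.]
(0.012, 0.118, 0.105) [680. 245.]
(-0.012, -0.118, 0.105) [ 85. 140.]
(-0.012, 0.118, 0.105) [686. 208.]
```

Offset is about 2 mm along the bar; I trim that and lower gently.

>>> arm_command --dp '[[0, -0.015, -0.06], [0, 0, -0.05], [0, 0, -0.04], [0, 0, -0.02], [0, 0, -0.02], [0, 0, -0.01], [0, 0, 0]]' --turn '[[0, 0, 0], [0, 0, 0], [0, 0, 0], [0, 0, 0], [0, 0, 0], [0, 0, 0], [0, 0, 0]]'

```text
time: 11.88
tcp_pos: [0.6202, 0.0287, 0.0954]
tcp_rot: [0.648, 0.762, -0.0, -0.0]
contact_force: [-0.4, 0.2, -1.3]
width: 0.25
grip_force: 30.0
```

>>> arm_command --dp '[[0, 0, -0.01], [0, 0, -0.01], [0, 0, 0]]' --turn '[[0, 0, 0], [0, 0, 0], [0, 0, 0]]'

```text
time: 12.25
tcp_pos: [0.6203, 0.0286, 0.0935]
tcp_rot: [0.648, 0.762, 0.0, 0.0]
contact_force: [0.4, 0.4, -0.6]
width: 0.25
grip_force: 30.0
```

>>> arm_command --dp '[[0, 0, -0.01], [0, 0, 0]]' --turn '[[0, 0, 0], [0, 0, 0]]'

```text
time: 12.5
tcp_pos: [0.6203, 0.0286, 0.0935]
tcp_rot: [0.648, 0.762, 0.0, 0.0]
contact_force: [-5.7, -0.2, 9.9]
width: 0.252
grip_force: 30.0
```

Contact at the expected seat height. I release and rise.

>>> arm_command --dp '[[0, 0, 0.01], [0, 0, 0], [0, 0, 0], [0, 0, 0]]' --turn '[[0, 0, 0], [0, 0, 0], [0, 0, 0], [0, 0, 0]]' --jaw 60

```text
time: 13.0
tcp_pos: [0.6202, 0.0286, 0.0933]
tcp_rot: [0.648, 0.762, -0.0, -0.0]
contact_force: [0.4, 0.6, 0.5]
width: 0.625
grip_force: 0.0
```

>>> arm_command --dp '[[0, 0, 0.2], [0, 0, 0.4], [0, 0, 0.5], [0, 0, 0.3], [-0.4, 0, 0.2], [-0.4, 0, 0], [-0.4, 0, 0], [0, 0, 0], [0, 0, 0]]' --turn '[[0, 0, 0], [0, 0, 0], [0, 0, 0], [0, 0, 0], [0, 0, 0], [0, 0, 0], [0, 0, 0], [0, 0, 0], [0, 0, 0]]'

```text
time: 14.12
tcp_pos: [0.5009, 0.0286, 0.2546]
tcp_rot: [0.648, 0.762, 0.001, 0.001]
contact_force: [0.0, -0.3, 0.2]
width: 0.635
grip_force: 0.0
```

```bash
python3 - <<'E'
from h import *
snap('scene','scene4');a=cv2.imread('pics/scene4.png')
cv2.imwrite('pics/c6.png',cv2.resize(a[190:300,200:340],None,fx=5.4,fy=5.4,interpolation=cv2.INTER_CUBIC))
E
cat >> l.py <<'E'
print('####')
for l in[(.012,-.118,.068),(.012,.118,.068),(.012,-.118,.082),(.012,.118,.082),(-.012,-.118,.082),(-.012,.118,.082)]:
    print(l,np.round((w2px('scene4',D(l))-[199.5,189.5])*5.4))
E
python3 l.py|sed -n '/####/,$p'
```

```text
####
(0.012, -0.118, 0.068) [ 73. 251.]
(0.012, 0.118, 0.068) [674. 323.]
(0.012, -0.118, 0.082) [ 71. 223.]
(0.012, 0.118, 0.082) [676. 294.]
(-0.012, -0.118, 0.082) [ 89. 187.]
(-0.012, 0.118, 0.082) [682. 256.]
```

View pics/c6.png

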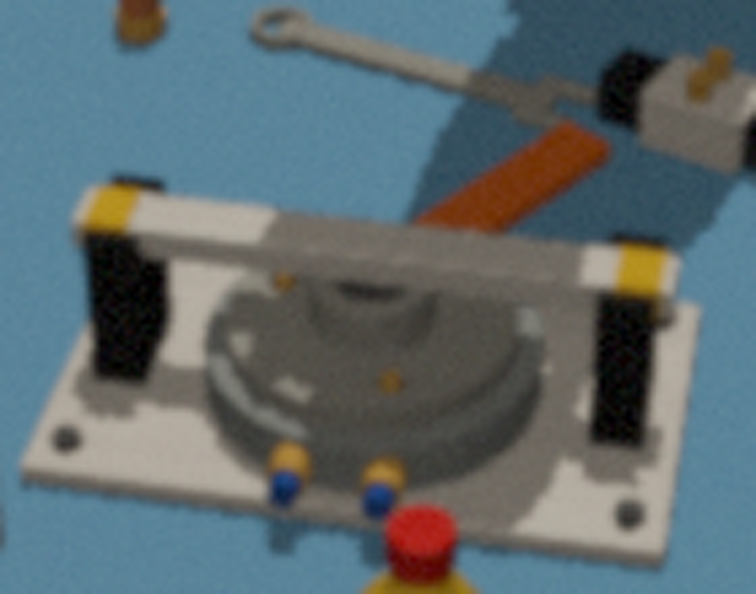

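The bar lies between the lugs on both posts: its corners, at about (75,225) and (680,258), match the prediction within a few pixels. The lever hasn't moved from home (tip at 590,135). I'm handing it in.

```bash
python3 -c "
from station import job;print(job.sign_off())"
```

```text
the job is handed in; nothing more can be done
None
```

The flange is turned home and seated on its studs, the aluminium bar lies flat in both saddles over the hub, nothing else was touched, and the job is handed in; the hand-in returned no verdict.

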